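# Slip check of rubber-soled tube blocks on a tilted test plate

### The job

The rubber soles of the two tube blocks on the rack may have gone hard and slippery, which cannot be seen. Try one, then the other: lay the block flat, sole down, on the tilted test plate with its lower end at the scribed start line, let go only once it lies flat, and give it about a second; if it stays put, set it upright in the low white tray, if it slides down to the buffer, put it in the deep grey tub. Leave the spare blocks on the mat, the glassware and the beaker alone.

Things in the scene. Friction and masses are not known exactly. Their poses are not given: they have to be found in the camera images.
- rack: shallow bright tray on the bench, 130 mm (x) by 160 mm (y), rim 9 mm high and 3 mm thick, floor 3 mm above the bench; origin at the centre of its underside. Two tube blocks stand in it at the start, one at each place point. Neither, one or both may be slippery. Only the rules call the blocks block_1 to block_4, in no order of place; their poses are not reported
- place_1 (a point): on the rack's floor under the first block (rack y = -38 mm); axes as the rack's. Blocks all look alike: aluminium, 50 mm long, 36 mm wide, 31 mm high including a 3 mm black rubber sole, six tube holes in the top, 0.1 to 0.17 kg. They stand on their soles, length along the rack's y (out by up to 0.05 rad), centred on the places to 3 mm: grip them over the 36 mm width, along the rack's x
- place_2 (a point): the same for the second block (rack y = +38 mm)
- plate: polished steel test plate, fixed at 25 degrees. Origin on its upper face at the middle of the buffer's face; x up the slope in the surface, y across it (level), z square out of it. It reaches from x = -15 to 190 mm, is 132 mm wide, with 4 mm high lips at y = +-63 mm. At x = 0 a rubber buffer, 18 mm high and 110 mm wide, stops what slides down: its middle is then at x = 25 mm, up to 10 mm aside
- start_line (a point): middle of the start line scribed across the plate at plate x = 90 mm, on its surface; axes as the plate's. A block laid with its length along x and its lower end on the line has its middle at plate x = 115 mm (20 mm either way is good enough). A sound sole holds there; a hardened one starts to slide as soon as it is let go and is at the buffer within a second
- tester: the tester's grey base, 200 by 150 mm, with the hinge at the low end, and a graduated quadrant with a clamp screw at one side rising to 122 mm; origin at the centre of its underside, fixed
- tray: low white tray for the sound blocks, 130 mm (x) by 136 mm (y), walls 14 mm high and 3 mm thick, floor 3 mm above the bench; origin at the centre of its underside, fixed. Two blocks fit with their lengths along its y axis, at y = -32 and +32 mm
- tub: deep grey tub for the slippery blocks, 130 mm (x) by 136 mm (y), walls 42 mm high and 3 mm thick, floor 3 mm above the bench; origin at the centre of its underside, fixed. Two blocks fit with their lengths along its y axis, at y = -32 and +32 mm
- mat: small white mat, 90 mm (x) by 150 mm (y), 3 mm thick, with two spare tube blocks standing on it at y = -35 and +35 mm, which stay there; origin at the centre of its underside, fixed
- jar: short glass jar with a green cap, 72 mm across, 105 mm high; origin at the centre of its underside. Loose, leave alone
- lamp: squat glass spirit lamp, 76 mm across, 81 mm high; origin at the centre of its underside. Loose, leave alone
- beaker: white beaker with wooden spatulas, 64 mm across, 130 mm high over the spatulas; origin at the centre of its underside. Loose, leave alone
Mind the look-alikes: they are no part of the job. Several things look just like the mat: the one meant starts farthest to the robot's right.

How it is judged:
On the way, in this order (a step that is already met when the one before it is completed fails the run):
1. the first block is laid flat on the plate at the start line while still held (((x of block_1 in the frame of plate between 0.09 and 0.14 m and y of block_1 in the frame of plate between -0.06 and 0.06 m and z of block_1 in the frame of plate between -0.003 and 0.004 m and angle between the z axis of block_1 and the z axis of plate, either way round below 0.12 rad and contact force between the fingers and block_1 above 1 N) or (x of block_2 in the frame of plate between 0.09 and 0.14 m and y of block_2 in the frame of plate between -0.06 and 0.06 m and z of block_2 in the frame of plate between -0.003 and 0.004 m and angle between the z axis of block_2 and the z axis of plate, either way round below 0.12 rad and contact force between the fingers and block_2 above 1 N) or (x of block_3 in the frame of plate between 0.09 and 0.14 m and y of block_3 in the frame of plate between -0.06 and 0.06 m and z of block_3 in the frame of plate between -0.003 and 0.004 m and angle between the z axis of block_3 and the z axis of plate, either way round below 0.12 rad and contact force between the fingers and block_3 above 1 N) or (x of block_4 in the frame of plate between 0.09 and 0.14 m and y of block_4 in the frame of plate between -0.06 and 0.06 m and z of block_4 in the frame of plate between -0.003 and 0.004 m and angle between the z axis of block_4 and the z axis of plate, either way round below 0.12 rad and contact force between the fingers and block_4 above 1 N))), for 0.1 s.
2. the first block, let go, shows its result: it rests at the start line, or has run down to the buffer (((x of block_1 in the frame of plate between 0.075 and 0.15 m and y of block_1 in the frame of plate between -0.06 and 0.06 m and z of block_1 in the frame of plate between -0.003 and 0.008 m and contact force between the fingers and block_1 below 0.05 N and linear speed of block_1 below 0.02 m/s) or (x of block_2 in the frame of plate between -0.005 and 0.05 m and y of block_2 in the frame of plate between -0.06 and 0.06 m and z of block_2 in the frame of plate between -0.003 and 0.008 m and contact force between the fingers and block_2 below 0.05 N and linear speed of block_2 below 0.02 m/s) or (x of block_3 in the frame of plate between 0.075 and 0.15 m and y of block_3 in the frame of plate between -0.06 and 0.06 m and z of block_3 in the frame of plate between -0.003 and 0.008 m and contact force between the fingers and block_3 below 0.05 N and linear speed of block_3 below 0.02 m/s) or (x of block_4 in the frame of plate between -0.005 and 0.05 m and y of block_4 in the frame of plate between -0.06 and 0.06 m and z of block_4 in the frame of plate between -0.003 and 0.008 m and contact force between the fingers and block_4 below 0.05 N and linear speed of block_4 below 0.02 m/s))), for 0.3 s.
3. the second block is laid flat on the plate at the start line while still held, the first one being in its right container (((x of block_1 in the frame of plate between 0.09 and 0.14 m and y of block_1 in the frame of plate between -0.06 and 0.06 m and z of block_1 in the frame of plate between -0.003 and 0.004 m and angle between the z axis of block_1 and the z axis of plate, either way round below 0.12 rad and contact force between the fingers and block_1 above 1 N) or (x of block_2 in the frame of plate between 0.09 and 0.14 m and y of block_2 in the frame of plate between -0.06 and 0.06 m and z of block_2 in the frame of plate between -0.003 and 0.004 m and angle between the z axis of block_2 and the z axis of plate, either way round below 0.12 rad and contact force between the fingers and block_2 above 1 N) or (x of block_3 in the frame of plate between 0.09 and 0.14 m and y of block_3 in the frame of plate between -0.06 and 0.06 m and z of block_3 in the frame of plate between -0.003 and 0.004 m and angle between the z axis of block_3 and the z axis of plate, either way round below 0.12 rad and contact force between the fingers and block_3 above 1 N) or (x of block_4 in the frame of plate between 0.09 and 0.14 m and y of block_4 in the frame of plate between -0.06 and 0.06 m and z of block_4 in the frame of plate between -0.003 and 0.004 m and angle between the z axis of block_4 and the z axis of plate, either way round below 0.12 rad and contact force between the fingers and block_4 above 1 N)) and ((horizontal distance between block_1 and tray below 0.066 m and height (world z) of block_1 below 0.009 m and angle between block_1's own z axis and vertical below 0.12 rad) or (x of block_2 in the frame of tub between -0.0635 and 0.0635 m and y of block_2 in the frame of tub between -0.0665 and 0.0665 m and height (world z) of block_2 below 0.04 m) or (horizontal distance between block_3 and tray below 0.066 m and height (world z) of block_3 below 0.009 m and angle between block_3's own z axis and vertical below 0.12 rad) or (x of block_4 in the frame of tub between -0.0635 and 0.0635 m and y of block_4 in the frame of tub between -0.0665 and 0.0665 m and height (world z) of block_4 below 0.04 m))), for 0.1 s.
4. the second block, let go, shows its result: it rests at the start line, or has run down to the buffer (((x of block_1 in the frame of plate between 0.075 and 0.15 m and y of block_1 in the frame of plate between -0.06 and 0.06 m and z of block_1 in the frame of plate between -0.003 and 0.008 m and contact force between the fingers and block_1 below 0.05 N and linear speed of block_1 below 0.02 m/s) or (x of block_2 in the frame of plate between -0.005 and 0.05 m and y of block_2 in the frame of plate between -0.06 and 0.06 m and z of block_2 in the frame of plate between -0.003 and 0.008 m and contact force between the fingers and block_2 below 0.05 N and linear speed of block_2 below 0.02 m/s) or (x of block_3 in the frame of plate between 0.075 and 0.15 m and y of block_3 in the frame of plate between -0.06 and 0.06 m and z of block_3 in the frame of plate between -0.003 and 0.008 m and contact force between the fingers and block_3 below 0.05 N and linear speed of block_3 below 0.02 m/s) or (x of block_4 in the frame of plate between -0.005 and 0.05 m and y of block_4 in the frame of plate between -0.06 and 0.06 m and z of block_4 in the frame of plate between -0.003 and 0.008 m and contact force between the fingers and block_4 below 0.05 N and linear speed of block_4 below 0.02 m/s))), for 0.3 s.
At the end, for the whole second after the job is handed in: each block from the rack is in its right container, at rest: a sound sole upright (within 7 degrees) on the floor of the low white tray, a slippery one inside the deep grey tub; the spare blocks are upright within 15 mm of where they were (((distance of block_1 from where it was at the start of the episode below 0.015 m and horizontal distance between block_1 and mat below 0.06 m and angle between block_1's own z axis and vertical below 0.1 rad) or ((horizontal distance between block_1 and tray below 0.066 m and height (world z) of block_1 below 0.009 m and angle between block_1's own z axis and vertical below 0.12 rad) and linear speed of block_1 below 0.02 m/s)) and ((distance of block_2 from where it was at the start of the episode below 0.015 m and horizontal distance between block_2 and mat below 0.06 m and angle between block_2's own z axis and vertical below 0.1 rad) or ((x of block_2 in the frame of tub between -0.0635 and 0.0635 m and y of block_2 in the frame of tub between -0.0665 and 0.0665 m and height (world z) of block_2 below 0.04 m) and linear speed of block_2 below 0.02 m/s)) and ((distance of block_3 from where it was at the start of the episode below 0.015 m and horizontal distance between block_3 and mat below 0.06 m and angle between block_3's own z axis and vertical below 0.1 rad) or ((horizontal distance between block_3 and tray below 0.066 m and height (world z) of block_3 below 0.009 m and angle between block_3's own z axis and vertical below 0.12 rad) and linear speed of block_3 below 0.02 m/s)) and ((distance of block_4 from where it was at the start of the episode below 0.015 m and horizontal distance between block_4 and mat below 0.06 m and angle between block_4's own z axis and vertical below 0.1 rad) or ((x of block_4 in the frame of tub between -0.0635 and 0.0635 m and y of block_4 in the frame of tub between -0.0665 and 0.0665 m and height (world z) of block_4 below 0.04 m) and linear speed of block_4 below 0.02 m/s))); the robot touches nothing.
It fails at once if the glass jar is pushed over 30 mm away or tipped (distance of jar from where it was at the start of the episode above 0.03 m or angle between jar's own z axis and vertical above 0.35 rad).
It fails at once if the spirit lamp is pushed over 30 mm away or tipped (distance of lamp from where it was at the start of the episode above 0.03 m or angle between lamp's own z axis and vertical above 0.35 rad).
It fails at once if the spatula beaker is pushed over 30 mm away or tipped (distance of beaker from where it was at the start of the episode above 0.03 m or angle between beaker's own z axis and vertical above 0.35 rad).
It also fails if it takes over 64 s, if anything falls off the work surface, if the arm or the gripper's body presses on something with over 40 N, if the wrist force passes 120 N, or if a joint passes its speed limit or range.

### The arm

A 7-joint arm with a two-finger parallel gripper is mounted at the origin on the work surface. World frame = base frame: x ahead of the robot, y to its left, z up, the work surface at z = 0. Lengths are in m, angles in rad, forces in N, time in s.
With the tool pointing down it reaches from about 0.425 to 0.95 m from the base axis. Payload 16.7 kg.
Tool frame: the origin (TCP) lies midway between the tips of the shut fingers; the grasp point (between the pads) lies 19 mm behind it; z points along the fingers, y is the direction in which the jaws open and shut (so a half turn about z gives the same grasp; the last joint's range is limited). The gripper opens to 94 mm and grips with 3 to 60 N. Pads are 16 mm wide; open, the fingers measure 119 mm over their backs; the gripper's body (75 mm by 177 mm) begins 78 mm behind the grasp point.
Start: joints at [1.173, 0.426, 0.074, 1.606, -0.034, 1.111, -0.067], TCP at [0.166, -0.654, 0.205] pointing down, gripper open.
Joint ranges: [-2.85, 2.85], [-0.5, 2.14], [-1.23, 1.37], [0.21, 2.46], [-1.02, 4.16], [0.16, 2.05], [-2.73, 2.73]. Speed limits (rad/s): [1.89, 1.89, 2.39, 2.39, 3.01, 3.01, 3.01].

### API

Orientations are given as a rotation vector (axis times angle).
In Python, from station import bot, read_camera, calibration gives the robot as it stands.
- The arm moves only by the tool send_rows, never from a script. Its argument "series" is a list of rows, each an object with "grip": the finger opening in m, from 0 to 0.094; "linear": the shift along the tool's x, y, z in m, a list of three; "twist": the turn about the tool's z in rad. In form: [{"grip": grip, "linear": [x, y, z], "twist": twist}, ...]. A call has 1 to 8 rows; each row is the pose to reach, as a shift and turn from the pose commanded when the call began, along the tool's axes at that moment; what a row does not reach only later rows make up. A row lasts 1/12 s, in which the tool goes at most 41.7 mm and 7.16 degrees, less where a joint would pass 70% of its speed; a pose out of reach is approached as far as the arm can. A call with a gripper value outside its range is refused whole. The fingers move at their own pace and stop on an object; "grip_force" is the grip in N (left out, the last holds). Time passes only in rows, so rows that repeat a pose let the fingers close. It gives the time, the measured TCP pose, the force and the opening at its end, in the units of the state.
- bot.read_state(): the state, without advancing time (a new reading comes with each control period).
- read_camera(name): name is "scene" or "top" or "wrist"; returns (picture, depth): 384x512x3 uint8, blue, green, red; 384x512 float32, m along the optical axis (not along the pixel's ray), 0 where there is no reading.
- calibration(name): a dict with "K" (3x3 intrinsics, pixels), "pose" (4x4, takes a point from camera to world coordinates). Camera axes: x right, y down, z forward; pixel columns grow to the right and rows downward; lengths in m; the calibration is good to about 2 mm. A picture is of the moment at which its call begins: read the wrist's pose just before it. calibration takes no time and is no camera call; for the wrist camera it gives the pose at the moment of the call.
- bot.finish_job(): hands the job in, once; it reports no verdict.
The state is a dict: "clock": time; "joint_positions": joint angles; "joint_vel": joint speeds; "tau": joint torques, N m; "eef_pos": TCP position; "orientation": TCP orientation; "force": force on the tool from outside, world axes, zero at the start; "torque": the same for the moment, N m; "width": opening from 0.0 (shut) to 1.0 (fully open).
Only numpy, scipy, OpenCV 4.12 (cv2) and the standard library are available. Lean on these libraries where they do the work, as an engineer would, in place of code of your own. Each camera call takes 0.05 s, during which the arm holds its last target. There are 200 camera calls.

## Working session

There is one attempt and no reset: what is moved stays moved. The work goes in short steps, Python scripts to look and compute and a tool call to move; the robot and the scene stay as the last step left them, time stands still between calls to the robot, and variables do not carry over. Pictures are saved under pics/ and viewed, about 8 in all and at most 12, crops included, and the job is handed in when it is done.

Besides the shell and the picture viewer there is one more tool, called as name(argument=value, ...), one argument or row to a line, values as JSON. send_rows: Moves the arm, as the interface text tells. Its arguments: {"type":"object","properties":{"series":{"type":"array"},"grip_force":{"type":"number"}},"required":["series"]}

```bash
ls; mkdir -p pics; python3 - <<'E'
from station import bot, read_camera, calibration
import cv2,numpy as np
s=bot.read_state();print(s)
for n in("scene","top"):
    p,d=read_camera(n);cv2.imwrite(f"pics/{n}0.png",p);np.save(f"{n}0.npy",d);c=calibration(n);print(n,np.round(c["K"],1).tolist(),np.round(c["pose"],3).tolist())
a=cv2.imread("pics/scene0.png")
E
```

```text
pics
{'clock': 0.0, 'joint_positions': array([ 1.17250484,  0.42670403,  0.07380383,  1.60659731, -0.03406846,
        1.11080533, -0.06710654]), 'joint_vel': array([-0.00027104, -0.00107011,  0.00099893,  0.00131638,  0.00068641,
        0.00117984, -0.00162284]), 'tau': array([-1.37443922e-04, -9.35813427e+01,  3.66686046e+00, -4.54182780e+01,
       -4.88256931e-02,  2.04029371e-02,  2.16999642e-04]), 'eef_pos': array([ 0.16608936, -0.65379742,  0.20479716]), 'orientation': array([-3.11609241e+00, -3.89670526e-01,  3.99107390e-04]), 'force': array([ 0.63991655,  0.61049606, -0.3921515 ]), 'torque': array([ 0.04546124, -0.00464779,  0.00030099]), 'width': 0.9982268014414422}
scene [[376.2, 0.0, 257.2], [0.0, 376.2, 190.3], [0.0, 0.0, 1.0]] [[0.667, 0.48, -0.57, 1.158], [0.745, -0.42, 0.519, -0.506], [0.01, -0.77, -0.637, 0.796], [0.0, 0.0, 0.0, 1.0]]
top [[442.1, 0.0, 254.1], [0.0, 442.1, 185.7], [0.0, 0.0, 1.0]] [[-0.014, -0.987, 0.161, 0.305], [-1.0, 0.014, -0.0, 0.09], [-0.002, -0.161, -0.987, 1.45], [0.0, 0.0, 0.0, 1.0]]
```

View pics/top0.png

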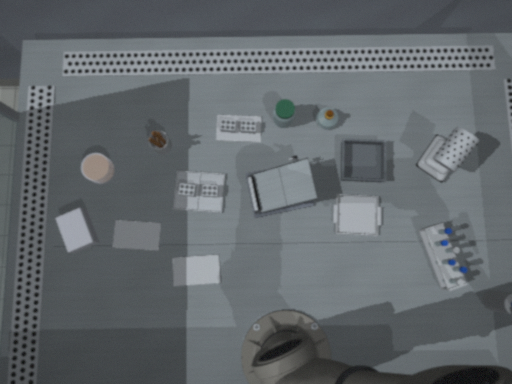

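View pics/scene0.png

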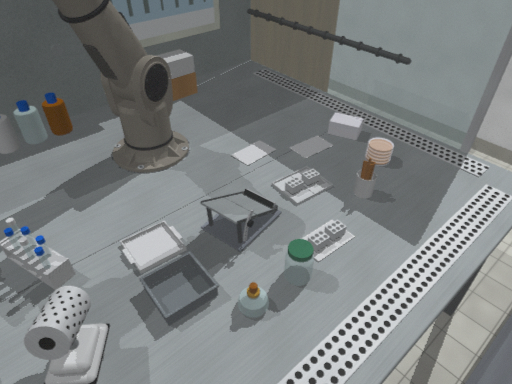

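The top view shows the rack with its two blocks at about (200,191), blocks at (187,190) and (209,190). The plate is at (283,187), with the buffer on its left at (253,195) and the high side on the right. The tray is at (358,215), the tub at (362,160), the jar at (285,110), the lamp at (329,117) and the beaker at (158,140).

Mat look-alikes are the sheets at (239,128), (195,270), (137,235) and (74,229). The rightmost is (239,128), which carries the spare blocks, and I leave it alone. The blocks to test are those in the 130x160 rimmed tray at (200,191).

```bash
cat > h.py <<'E'
from station import bot, read_camera, calibration
import cv2,numpy as np
from scipy.spatial.transform import Rotation as R
def world(d,c):
    K,T=c["K"],c["pose"];v,u=np.mgrid[:d.shape[0],:d.shape[1]]
    P=np.stack([(u-K[0,2])/K[0,0]*d,(v-K[1,2])/K[1,1]*d,d],-1)
    return P@T[:3,:3].T+T[:3,3]
def rect(P,m):
    (c,s,a)=cv2.minAreaRect((P[m][:,:2]*1000).astype(np.float32)); return np.round(c,1),np.round(s,1),round(a,1)
def state():
    s=bot.read_state();M=R.from_rotvec(s["orientation"]).as_matrix()
    print("t",round(s["clock"],2),"tcp",np.round(s["eef_pos"]*1000,1),"yaw x",round(float(np.degrees(np.arctan2(M[1,0],M[0,0]))),2),"tilt",round(float(np.degrees(np.arccos(-M[2,2]))),2),"F",np.round(s["force"],1),"w",round(float(s["width"])*94,1),"q",np.round(s["joint_positions"],2))
    return s,M
E
python3 - <<'E'
from h import *
c=calibration("top");P=world(np.load("top0.npy"),c);p=cv2.imread("pics/top0.png")
def box(n,u0,u1,v0,v1,z0,z1):
    m=np.zeros(P.shape[:2],bool);m[v0:v1,u0:u1]=1;m&=(P[...,2]>z0)&(P[...,2]<z1)
    k,l,st,ce=cv2.connectedComponentsWithStats(m.astype(np.uint8))
    for i in range(1,k):
        if st[i,4]>25: print(n,st[i].tolist(),*rect(P,l==i),"z",np.round(np.median(P[l==i][:,2])*1000,1))
print("bench z",np.median(P[240:260,240:320,2]))
box("rackblk",170,230,165,218,.022,.05)
box("rack",170,230,165,218,.0015,.014)
box("matblk",212,268,110,145,.022,.05)
box("tray",328,390,190,240,.009,.03)
box("tub",335,390,132,188,.03,.06)
box("jar",270,300,92,125,.07,.15);box("lamp",312,345,100,132,.03,.15);box("beaker",140,175,120,155,.06,.15)
m=np.zeros(P.shape[:2],bool);m[172:202,266:308]=1
q=P[m];A=np.c_[q[:,:2],np.ones(len(q))];s=np.linalg.lstsq(A,q[:,2],rcond=None)[0]
print("plane",s,"slope",np.degrees(np.arctan(np.hypot(*s[:2]))),"dir",np.degrees(np.arctan2(s[1],s[0])),"res",np.std(A@s-q[:,2]))
x=P[140:225,240:330];al=np.abs(x[...,0]*s[0]+x[...,1]*s[1]+s[2]-x[...,2])<.004
full=np.zeros_like(m);full[140:225,240:330]=al&(x[...,2]>.01);full=cv2.morphologyEx(full.astype(np.uint8),cv2.MORPH_OPEN,np.ones((3,3)))>0
print("plate",rect(P,full));bx=cv2.boxPoints(cv2.minAreaRect((P[full][:,:2]*1000).astype(np.float32)));print(np.round(bx),[round(float(s@[b[0]/1e3,b[1]/1e3,1])*1e3) for b in bx])
box("high",240,330,140,225,.11,.2)
cv2.imwrite("pics/crop0.png",cv2.resize(p[90:240,165:395],None,fx=3.4,fy=3.4,interpolation=2))
E
```

```text
bench z -0.0001300415667074839
rackblk [179, 183, 17, 13, 140] [527.5 308.1] [51.9 36.5] 83.3 z 33.2
rackblk [202, 185, 17, 12, 133] [522.6 233.4] [51.  35.8] 88.0 z 32.7
rack [170, 165, 60, 53, 1274] [527.4 268.4] [193.8 174.2] 87.4 z 4.5
matblk [220, 119, 17, 13, 142] [743.6 173.4] [50.8 37.7] 82.7 z 32.8
matblk [241, 120, 16, 12, 138] [739.3 105.8] [50.  37.5] 86.9 z 32.5
tray [337, 194, 25, 6, 34] [ 503.9 -219.1] [16.6 79.6] 7.9 z 14.0
tray [363, 195, 19, 41, 129] [ 439.3 -302.6] [136.1  50.4] 8.4 z 13.4
tray [334, 201, 10, 33, 99] [ 430.2 -177.1] [105.7  23.8] 8.3 z 14.0
tub [342, 138, 45, 44, 467] [ 616.9 -270.1] [146.3 139.5] 87.0 z 41.2
jar [274, 99, 22, 24, 401] [770.4 -10.7] [66.8 65.8] 44.9 z 103.5
lamp [318, 107, 21, 20, 320] [ 764.  -160.3] [66.2 68.6] 48.0 z 39.8
beaker [148, 130, 22, 21, 206] [682.  394.1] [60.5 62.1] 27.7 z 78.0
plane [-1.6278742   0.08878088  0.93546127] slope 58.4756077134549 dir 176.87829973500394 res 0.08968333822866906
plate (array([0., 0.]), array([0., 0.]), 0.0)
[[0. 0.]
 [0. 0.]
 [0. 0.]
 [0. 0.]] [935, 935, 935, 935]
high [303, 157, 9, 18, 36] [582.6 -78.6] [54.1 13.4] 21.4 z 111.9
```

View pics/crop0.png

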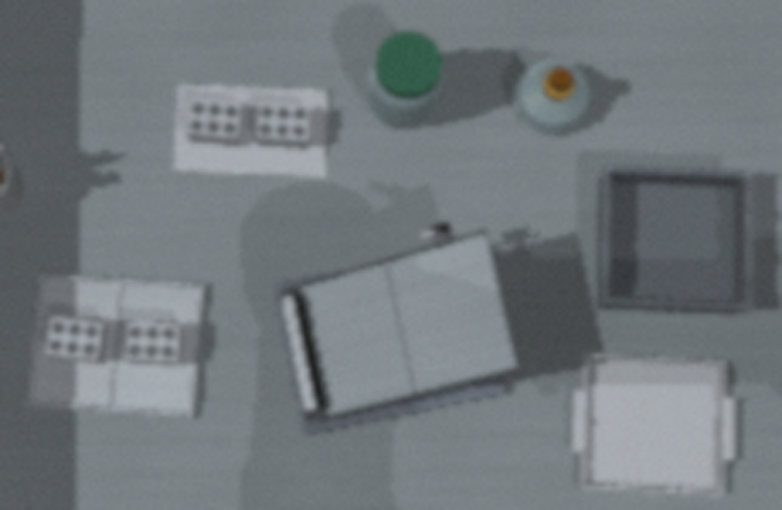

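The enlarged crop confirms the rimmed rack on the left with both blocks, crop (75,337) and (152,340), that is (187,189) and (210,190) in the picture. The spare blocks on the flat mat are above it at crop (250,120). The buffer is at crop x≈300 and the start line runs from (388,265) to (413,388). The depth is unreliable on the polished plate, so I'll look at it with the wrist camera on the way.

```bash
cat >> h.py <<'E'
def go(x,y,z,yaw):  # mm, deg of tool x -> linear (tool axes), twist
    s=bot.read_state();M=R.from_rotvec(s["orientation"]).as_matrix()
    l=M.T@(np.array([x,y,z])/1000-s["eef_pos"]);y0=np.degrees(np.arctan2(M[1,0],M[0,0]))
    tw=-((yaw-y0+180)%360-180);print("linear",np.round(l,4).tolist(),"twist",round(float(np.radians(tw)),4))
E
python3 - <<'E'
from h import *
s,M=state();c=calibration("wrist");T=c["pose"];print(c["K"].round(1).tolist());print("cam in tool",(M.T@(T[:3,3]-s["eef_pos"])).round(3),(M.T@T[:3,:3]).round(3).tolist())
go(430,-80,380,86)
E
```

```text
t 0.1 tcp [ 166.1 -653.8  204.8] yaw x 14.25 tilt 0.07 F [-0.8 -0.4 -0. ] w 94.3 q [ 1.17  0.43  0.07  1.61 -0.03  1.11 -0.07]
[[296.2, 0.0, 255.3], [0.0, 296.2, 196.9], [0.0, 0.0, 1.0]]
cam in tool [ 0.074  0.001 -0.179] [[-0.001, -0.966, -0.259], [1.0, -0.001, -0.0], [-0.0, -0.259, 0.966]]
linear [0.3971, -0.4914, -0.1746] twist -1.2522
```

```bash
python3 - <<'E'
from h import *
go(510,0,240,95)
E
```

```text
linear [0.4943, -0.5491, -0.0346] twist -1.4093
```

send_rows(
  series=[
    {"grip": 0.094,"linear": [0.27,-0.3,-0.08],"twist": -0.75},
    {"grip": 0.094,"linear": [0.27,-0.3,-0.08],"twist": -0.75},
    {"grip": 0.094,"linear": [0.27,-0.3,-0.08],"twist": -0.75},
    {"grip": 0.094,"linear": [0.27,-0.3,-0.08],"twist": -0.75},
    {"grip": 0.094,"linear": [0.27,-0.3,-0.08],"twist": -0.75},
    {"grip": 0.094,"linear": [0.27,-0.3,-0.08],"twist": -0.75},
    {"grip": 0.094,"linear": [0.27,-0.3,-0.08],"twist": -0.75},
    {"grip": 0.094,"linear": [0.27,-0.3,-0.08],"twist": -0.75},
  ],
)

```text
clock: 0.77
eef_pos: [0.3186, -0.3629, 0.2706]
orientation: [-2.757, -1.506, 0.001]
force: [1.1, -0.9, -0.2]
width: 0.999
```

```bash
python3 - <<'E'
from h import *
state();go(510,0,240,95)
E
```

```text
t 0.77 tcp [ 318.6 -362.9  270.6] yaw x 57.27 tilt 0.02 F [ 1.1 -0.9 -0.2] w 93.9 q [ 0.93  0.06 -0.22  1.93  0.02  1.15  0.13]
linear [0.4087, -0.0352, 0.0305] twist -0.6585
```

send_rows(
  series=[
    {"grip": 0.094,"linear": [0.4,-0.03,0.03],"twist": -0.65},
    {"grip": 0.094,"linear": [0.4,-0.03,0.03],"twist": -0.65},
    {"grip": 0.094,"linear": [0.4,-0.03,0.03],"twist": -0.65},
    {"grip": 0.094,"linear": [0.4,-0.03,0.03],"twist": -0.65},
    {"grip": 0.094,"linear": [0.4,-0.03,0.03],"twist": -0.65},
    {"grip": 0.094,"linear": [0.4,-0.03,0.03],"twist": -0.65},
    {"grip": 0.094,"linear": [0.4,-0.03,0.03],"twist": -0.65},
    {"grip": 0.094,"linear": [0.4,-0.03,0.03],"twist": -0.65},
  ],
)

```text
clock: 1.43
eef_pos: [0.4773, -0.0707, 0.2454]
orientation: [2.133, 2.306, 0.0]
force: [1.1, -0.6, -0.7]
width: 0.997
```

```bash
python3 - <<'E'
from h import *
state();go(510,0,240,95)
E
```

```text
t 1.43 tcp [477.3 -70.7 245.4] yaw x 94.46 tilt 0.02 F [ 1.1 -0.6 -0.7] w 93.8 q [ 0.55  0.11 -0.57  1.95  0.07  1.1   0.03]
linear [0.068, 0.0381, 0.0054] twist -0.0094
```

send_rows(
  series=[
    {"grip": 0.094,"linear": [0.03,0.03,0],"twist": 0},
    {"grip": 0.094,"linear": [0.03,0.03,0],"twist": 0},
    {"grip": 0.094,"linear": [0.03,0.03,0],"twist": 0},
    {"grip": 0.094,"linear": [0.03,0.03,0],"twist": 0},
    {"grip": 0.094,"linear": [0.03,0.03,0],"twist": 0},
  ],
)

```text
clock: 1.85
eef_pos: [0.5038, -0.0415, 0.2452]
orientation: [-2.135, -2.305, 0.001]
force: [-0.5, -0.1, -0.1]
width: 0.999
```

```bash
python3 - <<'E'
from h import *
state();c=calibration("wrist");p,d=read_camera("wrist");np.savez("w1.npz",d=d,K=c["K"],pose=c["pose"]);cv2.imwrite("pics/w1.png",p)
E
```

```text
t 1.85 tcp [503.8 -41.5 245.2] yaw x 94.38 tilt 0.04 F [-0.5 -0.1 -0.1] w 93.9 q [ 0.5   0.16 -0.59  1.9   0.1   1.11 -0.06]
```

View pics/w1.png

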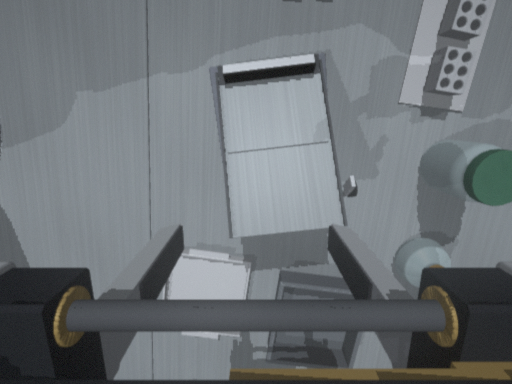

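The wrist view shows the plate, with its start line from (228,153) to (329,142), the buffer at the top (222,66)-(314,54), the upper end at (232,237)-(345,225), and the tray and tub below. I'll enlarge it to read the line ends and corners.

```bash
python3 - <<'E'
import cv2
p=cv2.imread("pics/w1.png")[45:245,200:360];cv2.imwrite("pics/w1c.png",cv2.resize(p,None,fx=3,fy=3,interpolation=2))
E
```

```text
(no output)
```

View pics/w1c.png

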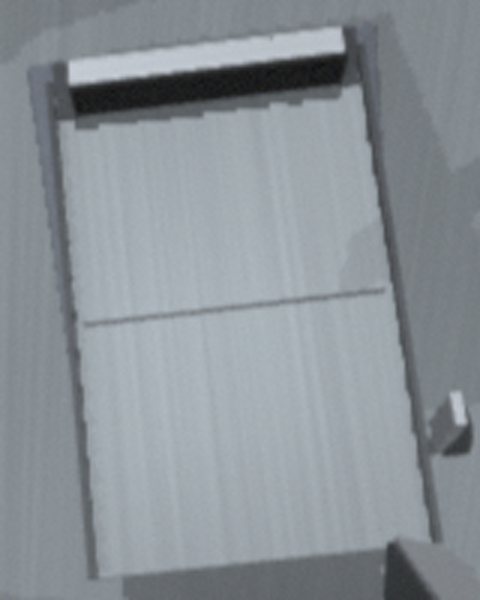

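The crop shows the buffer face from (70,86)-(345,54) at the top edge to (77,112)-(345,82) at the bottom edge. The start line runs (85,324)-(384,289), and the upper corners are (90,578) and (439,541).

```bash
python3 - <<'E'
from h import *
from scipy.optimize import least_squares
w=np.load("w1.npz");K,T=w["K"],w["pose"]
O=np.array([(0,-55,0),(0,55,0),(0,-55,18),(0,55,18),(90,0,0),(190,-66,4),(190,66,4)])/1e3
I=np.array([(77,112),(345,82),(70,86),(345,54),(234.5,306.5),(90,578),(439,541)])/3+[200,45]
def pose(p,sl=25):
    Rm=R.from_euler("ZY",[p[3],-sl],degrees=True).as_matrix();return Rm,p[:3]
def proj(p):
    Rm,t=pose(p);X=(O@Rm.T+t-T[:3,3])@T[:3,:3];return X[:,:2]/X[:,2:]*K[0,0]+K[:2,2]
r=least_squares(lambda p:(proj(p)-I).ravel(),[.5,.05,.03,-80],x_scale=[.1,.1,.1,10]);print(r.x.round(4));print((proj(r.x)-I).round(1).tolist())
Rm,t=pose(r.x);np.savez("plate.npz",R=Rm,t=t)
for x in(25,90,115,190):print(x,(Rm@[x/1e3,0,0]+t).round(4))
# rack/tray/tub from top
P=world(w["d"],{"K":K,"pose":T})
print("buffer top depth",np.median(P[60:66,235:300,2]))
m=(P[...,2]>.032)&(P[...,2]<.05);m[:,:265]=0;m[:255]=0;m[:,372:]=0;print("tub rim pts",rect(P,m))
c=calibration("top");p=cv2.imread("pics/top0.png");g=cv2.cvtColor(p,cv2.COLOR_BGR2GRAY)
def ray(uv,z):
    uv=np.atleast_2d(uv).astype(float);d=np.c_[(uv-c["K"][:2,2])/c["K"][0,0],np.ones(len(uv))]@c["pose"][:3,:3].T;o=c["pose"][:3,3];return (o+d*((z-o[2])/d[:,2])[:,None])[:,:2]*1000
print("tray inner px corners->", ray([(337.5,195.5),(379,196),(378,234),(338,233)],.014).round(0).tolist())
print("tub rim corners->", ray([(342,140),(385,141),(383.5,181),(342,181)],.042).round(0).tolist())
E
```

```text
[ 5.11400e-01  8.13000e-02  3.22000e-02 -7.94217e+01]
[[-0.2, 0.4], [-0.9, 0.0], [-0.1, 0.7], [1.4, 0.3], [-0.4, -0.4], [-1.1, -0.6], [1.2, -0.3]]
25 [0.5155 0.059  0.0427]
90 [0.5263 0.0011 0.0702]
115 [ 0.5305 -0.0212  0.0808]
190 [ 0.543  -0.088   0.1125]
buffer top depth 0.04269545977316791
tub rim pts (array([ 614.4, -268.2]), array([146.2, 139.1]), 86.6)
tray inner px corners-> [[502.0, -183.0], [498.0, -319.0], [375.0, -309.0], [380.0, -179.0]]
tub rim corners-> [[682.0, -201.0], [676.0, -342.0], [543.0, -329.0], [545.0, -195.0]]
```

The plate pose residuals are about 1 px. The plate origin is (511,81,32) mm and its x-axis yaw is −79.4°. Next I move over the rack.

```bash
python3 - <<'E'
from h import *
go(525,275,190,86)
E
```

```text
linear [0.3141, 0.0452, 0.0552] twist 0.146
```

send_rows(
  series=[
    {"grip": 0.094,"linear": [0.31,0.045,0.055],"twist": 0.146},
    {"grip": 0.094,"linear": [0.31,0.045,0.055],"twist": 0.146},
    {"grip": 0.094,"linear": [0.31,0.045,0.055],"twist": 0.146},
    {"grip": 0.094,"linear": [0.31,0.045,0.055],"twist": 0.146},
    {"grip": 0.094,"linear": [0.31,0.045,0.055],"twist": 0.146},
    {"grip": 0.07,"linear": [0.31,0.045,0.055],"twist": 0.146},
    {"grip": 0.06,"linear": [0.31,0.045,0.055],"twist": 0.146},
    {"grip": 0.06,"linear": [0.31,0.045,0.055],"twist": 0.146},
  ],
)

```text
clock: 2.57
eef_pos: [0.5251, 0.2738, 0.1902]
orientation: [2.296, 2.143, 0.0]
force: [-0.6, -0.7, 0.3]
width: 0.823
```

send_rows(
  series=[
    {"grip": 0.06,"linear": [0,0,0],"twist": 0},
    {"grip": 0.06,"linear": [0,0,0],"twist": 0},
    {"grip": 0.06,"linear": [0,0,0],"twist": 0},
  ],
)

```text
clock: 2.82
eef_pos: [0.5254, 0.2708, 0.1904]
orientation: [2.297, 2.143, -0.001]
force: [0.2, -0.9, -0.9]
width: 0.646
```

```bash
cat >> h.py <<'E'
def blocks(tag,z0,z1,r,box=None):
    c=calibration("wrist");p,d=read_camera("wrist");cv2.imwrite(f"pics/{tag}.png",p);P=world(d,c)
    m=(P[...,2]>z0)&(P[...,2]<z1)&(np.hypot(P[...,0]-r[0],P[...,1]-r[1])<r[2])&(d>0)
    k,l,st,ce=cv2.connectedComponentsWithStats(m.astype(np.uint8))
    for i in range(1,k):
        if st[i,4]>150:print("px",ce[i].round(),*rect(P,l==i),"z",(np.median(P[l==i][:,2])*1000).round(1),"n",st[i,4])
    return p,P
E
python3 - <<'E'
from h import *
state();blocks("w2",.025,.045,(.525,.27,.12))
E
```

```text
t 2.82 tcp [525.4 270.8 190.4] yaw x 86.03 tilt 0.05 F [ 0.2 -0.9 -0.9] w 60.7 q [-0.03  0.39 -0.7   1.78  0.28  1.08 -0.9 ]
px [254. 149.] [526.  309.6] [50.1 35.9] 82.4 z 33.2 n 981
px [254. 212.] [521.3 235.4] [50.2 35.4] 86.7 z 33.0 n 945
```

Both blocks are found: B at (521.3,235.4) yaw 86.7, and A at (526,309.6) yaw 82.4. The top height of 33 mm is as expected. I take B first.

```bash
python3 - <<'E'
from h import *
go(521.3,235.4,8,86.7)
E
```

```text
linear [-0.035, -0.002, 0.1826] twist -0.0126
```

send_rows(
  series=[
    {"grip": 0.06,"linear": [-0.035,-0.002,0.03],"twist": -0.0126},
    {"grip": 0.06,"linear": [-0.035,-0.002,0.06],"twist": -0.0126},
    {"grip": 0.06,"linear": [-0.035,-0.002,0.1],"twist": -0.0126},
    {"grip": 0.06,"linear": [-0.035,-0.002,0.13],"twist": -0.0126},
    {"grip": 0.06,"linear": [-0.035,-0.002,0.155],"twist": -0.0126},
    {"grip": 0.06,"linear": [-0.035,-0.002,0.17],"twist": -0.0126},
    {"grip": 0.06,"linear": [-0.035,-0.002,0.1825],"twist": -0.0126},
    {"grip": 0.06,"linear": [-0.035,-0.002,0.1825],"twist": -0.0126},
  ],
)

```text
clock: 3.53
eef_pos: [0.5203, 0.2354, 0.0063]
orientation: [-2.284, -2.157, 0.004]
force: [-1.1, -0.2, -0.4]
width: 0.641
```

```bash
python3 - <<'E'
from h import *
state();go(521.3,235.4,8,86.7)
E
```

```text
t 3.53 tcp [520.3 235.4   6.3] yaw x 86.71 tilt 0.14 F [-1.1 -0.2 -0.4] w 60.2 q [-0.07  0.58 -0.59  1.96  0.47  0.74 -1.  ]
linear [0.0001, 0.001, -0.0017] twist 0.0002
```

send_rows(
  series=[
    {"grip": 0.06,"linear": [0,0.001,-0.0015],"twist": 0},
    {"grip": 0.03,"linear": [0,0.001,-0.0015],"twist": 0},
    {"grip": 0.03,"linear": [0,0.001,-0.0015],"twist": 0},
    {"grip": 0.03,"linear": [0,0.001,-0.0015],"twist": 0},
    {"grip": 0.03,"linear": [0,0.001,-0.0015],"twist": 0},
    {"grip": 0.03,"linear": [0,0.001,-0.0015],"twist": 0},
    {"grip": 0.03,"linear": [0,0.001,-0.0015],"twist": 0},
  ],
  grip_force=10,
)

```text
clock: 4.12
eef_pos: [0.5222, 0.2374, 0.0102]
orientation: [2.282, 2.158, 0.001]
force: [-0.9, -1.5, 7.7]
width: 0.384
```

send_rows(
  series=[
    {"grip": 0.03,"linear": [0,0,-0.02],"twist": 0},
    {"grip": 0.03,"linear": [0,0,-0.06],"twist": 0},
    {"grip": 0.03,"linear": [0,0,-0.1],"twist": 0},
    {"grip": 0.03,"linear": [0,0,-0.14],"twist": 0},
    {"grip": 0.03,"linear": [0,0,-0.14],"twist": 0},
  ],
)

```text
clock: 4.53
eef_pos: [0.5245, 0.2395, 0.1568]
orientation: [2.279, 2.157, 0.013]
force: [1.9, 0.8, -1.0]
width: 0.38
```

```bash
python3 - <<'E'
from h import *
state();w=np.load("plate.npz");Rm,t=w["R"],w["t"]
g=(Rm@[.115,0,.024]+t)*1000;print(g);go(g[0],g[1],g[2]-19+25,100.6)
E
```

```text
t 4.53 tcp [524.5 239.5 156.8] yaw x 86.84 tilt 0.52 F [ 1.9  0.8 -1. ] w 35.7 q [ 0.02  0.39 -0.7   1.85  0.3   0.99 -0.86]
[528.63121221 -11.22929099 102.50750148]
linear [-0.2503, 0.0176, 0.0475] twist -0.2401
```

send_rows(
  series=[
    {"grip": 0.03,"linear": [-0.03,0.002,0],"twist": -0.03},
    {"grip": 0.03,"linear": [-0.07,0.005,0],"twist": -0.08},
    {"grip": 0.03,"linear": [-0.11,0.008,0],"twist": -0.12},
    {"grip": 0.03,"linear": [-0.15,0.011,0],"twist": -0.16},
    {"grip": 0.03,"linear": [-0.19,0.014,0],"twist": -0.2},
    {"grip": 0.03,"linear": [-0.23,0.0175,0],"twist": -0.24},
    {"grip": 0.03,"linear": [-0.25,0.0175,0],"twist": -0.24},
    {"grip": 0.03,"linear": [-0.25,0.0175,0.01],"twist": -0.24},
  ],
)

```text
clock: 5.2
eef_pos: [0.526, -0.0188, 0.1404]
orientation: [2.013, 2.408, -0.001]
force: [0.9, -0.4, 0.3]
width: 0.382
```

send_rows(
  series=[
    {"grip": 0.03,"linear": [0,0,0.02],"twist": 0},
    {"grip": 0.03,"linear": [0,0,0.035],"twist": 0},
    {"grip": 0.03,"linear": [0,0,0.035],"twist": 0},
  ],
)

```text
clock: 5.45
eef_pos: [0.5238, -0.0131, 0.102]
orientation: [-2.005, -2.415, 0.003]
force: [-0.4, 0.2, -1.8]
width: 0.384
```

```bash
python3 - <<'E'
from h import *
state();go(528.6,-11.2,83.5,100.6)
p,d=read_camera("wrist");cv2.imwrite("pics/w3.png",p)
E
```

```text
t 5.45 tcp [523.8 -13.1 102. ] yaw x 100.58 tilt 0.2 F [-0.4  0.2 -1.8] w 36.1 q [ 0.46  0.38 -0.66  2.    0.31  0.86 -0.19]
linear [0.0009, 0.0052, 0.0185] twist -0.0003
```

View pics/w3.png

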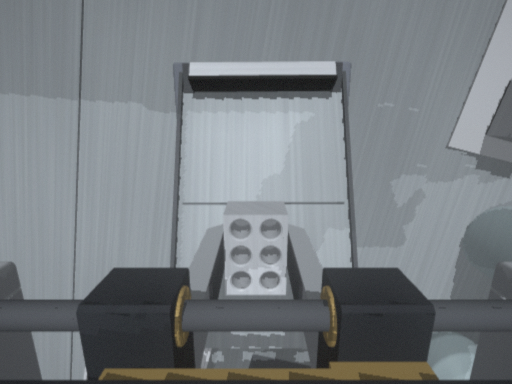

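The wrist view shows the block held over the plate, aligned with it, with its lower end at the start line (the line is at v≈203 and the block face at (256,215)). Now I press down so it swivels flat.

send_rows(
  series=[
    {"grip": 0.03,"linear": [0,0.004,0.006],"twist": 0},
    {"grip": 0.03,"linear": [0,0.004,0.009],"twist": 0},
    {"grip": 0.03,"linear": [0,0.004,0.012],"twist": 0},
    {"grip": 0.03,"linear": [0,0.004,0.015],"twist": 0},
    {"grip": 0.03,"linear": [0,0.004,0.015],"twist": 0},
  ],
  grip_force=6,
)

```text
clock: 5.92
eef_pos: [0.5297, -0.012, 0.0895]
orientation: [2.006, 2.417, 0.001]
force: [1.0, 1.2, 1.3]
width: 0.384
```

```bash
python3 - <<'E'
from h import *
state();go(528.6,-11.2,83.5,100.6)
E
```

```text
t 5.92 tcp [529.7 -12.   89.5] yaw x 100.61 tilt 0.04 F [1.  1.2 1.3] w 36.1 q [ 0.44  0.4  -0.65  2.    0.33  0.84 -0.21]
linear [0.001, -0.0009, 0.006] twist 0.0001
```

send_rows(
  series=[
    {"grip": 0.03,"linear": [0,0,0.003],"twist": 0},
    {"grip": 0.03,"linear": [0,0,0.005],"twist": 0},
    {"grip": 0.03,"linear": [0,0,0.007],"twist": 0},
    {"grip": 0.03,"linear": [0,0,0.007],"twist": 0},
  ],
)

```text
clock: 6.25
eef_pos: [0.5292, -0.0126, 0.0821]
orientation: [-2.007, -2.416, 0.0]
force: [-0.6, 0.5, -0.2]
width: 0.385
```

```bash
python3 - <<'E'
from h import *
state();p,d=read_camera("wrist");cv2.imwrite("pics/w4.png",p)
E
```

```text
t 6.25 tcp [529.2 -12.6  82.1] yaw x 100.57 tilt 0.02 F [-0.6  0.5 -0.2] w 36.2 q [ 0.44  0.41 -0.65  2.01  0.34  0.82 -0.22]
```

View pics/w4.png

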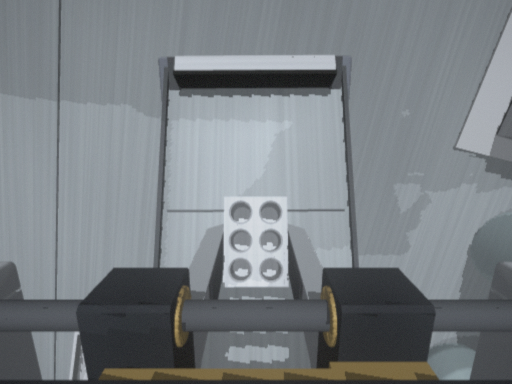

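The block has swivelled: its front face is gone and the holes are seen squarely, with its lower end at the line (v≈210). I press on in small steps until the force shows that it is seated.

send_rows(
  series=[
    {"grip": 0.03,"linear": [0,0,0.001],"twist": 0},
    {"grip": 0.03,"linear": [0,0,0.002],"twist": 0},
    {"grip": 0.03,"linear": [0,0,0.002],"twist": 0},
  ],
)

```text
clock: 6.55
eef_pos: [0.5293, -0.0128, 0.0806]
orientation: [2.008, 2.416, -0.001]
force: [-2.1, 0.4, 5.7]
width: 0.384
```

```bash
python3 - <<'E'
from h import *
state();c=calibration("wrist");p,d=read_camera("wrist");cv2.imwrite("pics/w5.png",p);P=world(d,c);state()
w=np.load("plate.npz");Q=(P-w["t"])@w["R"]*1000
m=np.zeros(d.shape,bool);m[200:285,226:286]=1;m&=(Q[...,2]>25)&(Q[...,2]<40);q=Q[m];s=np.linalg.lstsq(np.c_[q[:,:2],np.ones(len(q))],q[:,2],rcond=None)[0]
print("top in plate frame: slope deg",np.degrees(np.arctan(s[:2])).round(1),"z",np.median(q[:,2]),"x",np.percentile(q[:,0],[1,99]),"y",np.percentile(q[:,1],[1,99]),len(q))
E
```

```text
t 6.55 tcp [529.3 -12.8  80.6] yaw x 100.56 tilt 0.03 F [-2.1  0.4  5.7] w 36.1 q [ 0.44  0.42 -0.65  2.01  0.34  0.82 -0.22]
t 6.6 tcp [529.3 -12.8  80.6] yaw x 100.56 tilt 0.03 F [-2.3  0.4  7.3] w 36.3 q [ 0.44  0.42 -0.65  2.01  0.34  0.82 -0.22]
top in plate frame: slope deg [0.2 0. ] z 30.034465527300494 x [ 88.10804566 134.26745316] y [-16.63660723  16.32601907] 3207
```

The block is flat (0.2° off the plate), its top is at plate z 30 mm, its x is 88–138 mm and the contact force is 7 N. I let go.

send_rows(
  series=[
    {"grip": 0.03,"linear": [0,0,0],"twist": 0},
    {"grip": 0.06,"linear": [0,0,0],"twist": 0},
    {"grip": 0.06,"linear": [0,0,0],"twist": 0},
    {"grip": 0.06,"linear": [0,0,0],"twist": 0},
    {"grip": 0.06,"linear": [0,0,0],"twist": 0},
    {"grip": 0.06,"linear": [0,0,0],"twist": 0},
    {"grip": 0.06,"linear": [0,0,0],"twist": 0},
    {"grip": 0.06,"linear": [0,0,0],"twist": 0},
  ],
)

```text
clock: 7.27
eef_pos: [0.5294, -0.0125, 0.0805]
orientation: [-2.007, -2.417, -0.0]
force: [-1.5, 2.1, 4.3]
width: 0.639
```

send_rows(
  series=[
    {"grip": 0.06,"linear": [0,0,0],"twist": 0},
    {"grip": 0.06,"linear": [0,0,0],"twist": 0},
    {"grip": 0.06,"linear": [0,0,0],"twist": 0},
    {"grip": 0.06,"linear": [0,0,0],"twist": 0},
    {"grip": 0.06,"linear": [0,0,0],"twist": 0},
    {"grip": 0.06,"linear": [0,0,0],"twist": 0},
    {"grip": 0.06,"linear": [0,0,0],"twist": 0},
    {"grip": 0.06,"linear": [0,0,0],"twist": 0},
  ],
)

```text
clock: 7.93
eef_pos: [0.5293, -0.0125, 0.0805]
orientation: [-2.007, -2.417, 0.0]
force: [-1.4, 1.5, 4.1]
width: 0.639
```

```bash
cat >> h.py <<'E'
def onplate(tag):
    c=calibration("wrist");p,d=read_camera("wrist");cv2.imwrite(f"pics/{tag}.png",p);P=world(d,c)
    w=np.load("plate.npz");Q=(P-w["t"])@w["R"]*1000
    m=(abs(Q[...,2]-30)<6)&(Q[...,0]>3)&(Q[...,0]<185)&(abs(Q[...,1])<50)&(d>0)
    k,l,st,ce=cv2.connectedComponentsWithStats(m.astype(np.uint8))
    for i in range(1,k):
        if st[i,4]>300:
            q=Q[l==i];s=np.linalg.lstsq(np.c_[q[:,:2],np.ones(len(q))],q[:,2],rcond=None)[0]
            print("px",ce[i].round(),"plate rect",cv2.minAreaRect(q[:,:2].astype(np.float32)),"z",np.median(q[:,2]).round(1),"slope",np.degrees(np.arctan(s[:2])).round(1),"world c",(P[l==i].mean(0)*1000).round(1),st[i,4])
    return p,P,Q
E
python3 - <<'E'
from h import *
state();onplate("w6")
E
```

```text
t 7.93 tcp [529.3 -12.5  80.5] yaw x 100.57 tilt 0.0 F [-1.4  1.5  4.1] w 60.0 q [ 0.44  0.42 -0.65  2.01  0.34  0.82 -0.22]
px [256. 103.] plate rect ((26.724681854248047, 0.04522895812988281), (48.29624557495117, 36.11250305175781), 1.5954151153564453) z 29.9 slope [0. 0.] world c [513.8  68.6  70.6] 3443
px [195. 247.] plate rect ((118.84522247314453, -35.6373291015625), (24.5035400390625, 11.993867874145508), 1.848618507385254) z 30.4 slope [ 11.5 -12.3] world c [495.  -13.9 107.8] 340
px [316. 247.] plate rect ((119.03632354736328, 35.76621627807617), (12.243176460266113, 24.60820960998535), 89.89848327636719) z 30.3 slope [13.2 13.4] world c [560.8  -1.6 107.8] 340
```

The first block ran down to the buffer (plate x≈26, y≈0), so it is slippery and goes in the tub. The 4 N that remains means the fingertips graze the plate, so next time I'll grip a little higher.

```bash
python3 - <<'E'
from h import *
w=np.load("plate.npz");g=(w["R"]@[.0255,0,.025]+w["t"])*1000;print(g);go(g[0],g[1],g[2]-19,100.6)
E
```

```text
[513.6627227   68.92215087  65.58947484]
linear [0.0829, -0.0004, 0.0339] twist -0.0004
```

send_rows(
  series=[
    {"grip": 0.06,"linear": [0,0,-0.03],"twist": 0},
    {"grip": 0.06,"linear": [0.03,0,-0.03],"twist": 0},
    {"grip": 0.06,"linear": [0.065,0,-0.02],"twist": 0},
    {"grip": 0.06,"linear": [0.083,0,0],"twist": 0},
    {"grip": 0.06,"linear": [0.083,0,0.02],"twist": 0},
    {"grip": 0.06,"linear": [0.083,0,0.034],"twist": 0},
    {"grip": 0.06,"linear": [0.083,0,0.034],"twist": 0},
    {"grip": 0.06,"linear": [0.083,0,0.034],"twist": 0},
  ],
)

```text
clock: 8.65
eef_pos: [0.5136, 0.0689, 0.0461]
orientation: [-2.006, -2.416, 0.002]
force: [0.3, 0.3, 0.7]
width: 0.641
```

send_rows(
  series=[
    {"grip": 0.03,"linear": [0,0,0],"twist": 0},
    {"grip": 0.03,"linear": [0,0,0],"twist": 0},
    {"grip": 0.03,"linear": [0,0,0],"twist": 0},
    {"grip": 0.03,"linear": [0,0,0],"twist": 0},
    {"grip": 0.03,"linear": [0,0,0],"twist": 0},
    {"grip": 0.03,"linear": [0,0,0],"twist": 0},
  ],
  grip_force=12,
)

```text
clock: 9.15
eef_pos: [0.5145, 0.069, 0.047]
orientation: [2.007, 2.416, 0.001]
force: [-0.8, -1.1, 7.3]
width: 0.383
```

send_rows(
  series=[
    {"grip": 0.03,"linear": [-0.01,0,-0.03],"twist": 0},
    {"grip": 0.03,"linear": [-0.01,0,-0.07],"twist": 0},
    {"grip": 0.03,"linear": [-0.01,0,-0.105],"twist": 0},
    {"grip": 0.03,"linear": [-0.01,0,-0.105],"twist": 0},
  ],
)

```text
clock: 9.48
eef_pos: [0.5188, 0.0601, 0.1575]
orientation: [2.004, 2.412, 0.008]
force: [2.0, -0.1, -0.9]
width: 0.387
```

```bash
python3 - <<'E'
from h import *
state();go(616,-236,150,87.5)
E
```

```text
t 9.48 tcp [518.8  60.1 157.5] yaw x 100.56 tilt 0.44 F [ 2.  -0.1 -0.9] w 36.4 q [ 0.38  0.3  -0.73  1.97  0.25  0.95 -0.28]
linear [-0.3089, 0.0412, 0.0081] twist 0.228
```

send_rows(
  series=[
    {"grip": 0.03,"linear": [-0.04,0.005,-0.01],"twist": 0.03},
    {"grip": 0.03,"linear": [-0.08,0.011,-0.01],"twist": 0.06},
    {"grip": 0.03,"linear": [-0.12,0.016,-0.01],"twist": 0.09},
    {"grip": 0.03,"linear": [-0.16,0.021,-0.01],"twist": 0.12},
    {"grip": 0.03,"linear": [-0.2,0.027,-0.01],"twist": 0.15},
    {"grip": 0.03,"linear": [-0.24,0.032,-0.01],"twist": 0.18},
    {"grip": 0.03,"linear": [-0.28,0.037,0],"twist": 0.21},
    {"grip": 0.03,"linear": [-0.309,0.041,0],"twist": 0.228},
  ],
)

```text
clock: 10.15
eef_pos: [0.6124, -0.2411, 0.1498]
orientation: [-2.273, -2.167, 0.002]
force: [-0.6, 0.1, -1.0]
width: 0.388
```

send_rows(
  series=[
    {"grip": 0.03,"linear": [0,0,0.03],"twist": 0},
    {"grip": 0.03,"linear": [0,0,0.06],"twist": 0},
    {"grip": 0.03,"linear": [0,0,0.07],"twist": 0},
    {"grip": 0.03,"linear": [0,0,0.07],"twist": 0},
  ],
)

```text
clock: 10.48
eef_pos: [0.6112, -0.2363, 0.0788]
orientation: [-2.266, -2.17, 0.003]
force: [-0.0, 0.0, -0.9]
width: 0.386
```

```bash
python3 - <<'E'
from h import *
state();go(616,-236,18,87.5);p,P=blocks("w7",.036,.055,(.616,-.27,.1))
E
```

```text
t 10.48 tcp [ 611.2 -236.3   78.8] yaw x 87.53 tilt 0.27 F [-0.   0.  -0.9] w 36.3 q [ 0.64  0.58 -0.51  1.73  0.33  0.93 -0.04]
linear [0.0004, 0.0051, 0.0607] twist 0.0006
px [263. 196.] [ 616.3 -237.9] [ 84.6 138.7] 87.0 z 41.3 n 3908
```

View pics/w7.png

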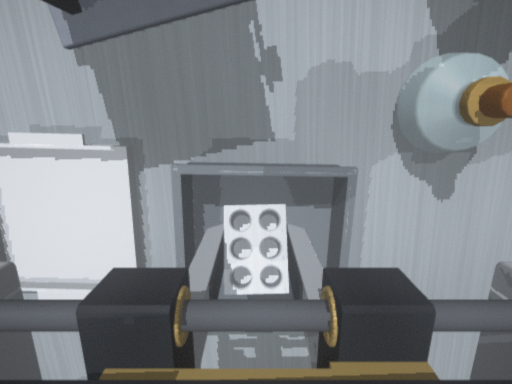

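The view shows the block over the tub's near half, between the walls (inner wall at v≈175, block from v=205). I lower it and press it level.

send_rows(
  series=[
    {"grip": 0.03,"linear": [0,0.004,0.025],"twist": 0},
    {"grip": 0.03,"linear": [0,0.004,0.045],"twist": 0},
    {"grip": 0.03,"linear": [0,0.004,0.055],"twist": 0},
    {"grip": 0.03,"linear": [0,0.004,0.061],"twist": 0},
    {"grip": 0.03,"linear": [0,0.004,0.066],"twist": 0},
    {"grip": 0.03,"linear": [0,0.004,0.068],"twist": 0},
    {"grip": 0.03,"linear": [0,0.004,0.068],"twist": 0},
  ],
  grip_force=7,
)

```text
clock: 11.12
eef_pos: [0.6178, -0.2376, 0.0147]
orientation: [2.268, 2.171, 0.001]
force: [0.2, -0.5, 0.3]
width: 0.381
```

send_rows(
  series=[
    {"grip": 0.055,"linear": [0,0,0],"twist": 0},
    {"grip": 0.06,"linear": [0,0,0],"twist": 0},
    {"grip": 0.06,"linear": [0,0,0],"twist": 0},
    {"grip": 0.06,"linear": [0,0,0],"twist": 0},
    {"grip": 0.06,"linear": [0,0,-0.03],"twist": 0},
    {"grip": 0.06,"linear": [0,0,-0.07],"twist": 0},
    {"grip": 0.06,"linear": [0,0,-0.11],"twist": 0},
    {"grip": 0.06,"linear": [0,0,-0.14],"twist": 0},
  ],
)

```text
clock: 11.78
eef_pos: [0.6175, -0.2369, 0.1567]
orientation: [2.268, 2.172, 0.002]
force: [1.3, -0.6, 0.1]
width: 0.637
```

```bash
python3 - <<'E'
from h import *
state();blocks("w8",.020,.037,(.616,-.27,.06));go(526.0,309.6,170,82.4)
E
```

```text
t 11.78 tcp [ 617.5 -236.9  156.7] yaw x 87.53 tilt 0.11 F [ 1.3 -0.6  0.1] w 59.9 q [ 0.66  0.5  -0.54  1.66  0.28  1.06 -0.  ]
px [256. 198.] [ 616.9 -246.1] [50.3 35.7] 87.6 z 33.0 n 1301
linear [0.5425, -0.1175, -0.0099] twist 0.0893
```

The first block lies level in the tub (top z 33 mm, centre (617,−246)). Now for the second block.

send_rows(
  series=[
    {"grip": 0.06,"linear": [0.27,-0.058,-0.02],"twist": 0.04},
    {"grip": 0.06,"linear": [0.27,-0.058,-0.02],"twist": 0.04},
    {"grip": 0.06,"linear": [0.27,-0.058,-0.02],"twist": 0.04},
    {"grip": 0.06,"linear": [0.27,-0.058,-0.02],"twist": 0.04},
    {"grip": 0.06,"linear": [0.27,-0.058,-0.02],"twist": 0.04},
    {"grip": 0.06,"linear": [0.3,-0.065,-0.02],"twist": 0.05},
    {"grip": 0.06,"linear": [0.33,-0.072,-0.02],"twist": 0.05},
    {"grip": 0.06,"linear": [0.34,-0.074,-0.02],"twist": 0.05},
  ],
)

```text
clock: 12.5
eef_pos: [0.5598, 0.0925, 0.1735]
orientation: [2.323, 2.115, 0.001]
force: [1.2, -0.6, 0.4]
width: 0.64
```

send_rows(
  series=[
    {"grip": 0.06,"linear": [0.2,-0.043,0.01],"twist": 0.039},
    {"grip": 0.06,"linear": [0.2,-0.043,0.01],"twist": 0.039},
    {"grip": 0.06,"linear": [0.2,-0.043,0.01],"twist": 0.039},
    {"grip": 0.06,"linear": [0.2,-0.043,0.01],"twist": 0.039},
    {"grip": 0.06,"linear": [0.2,-0.043,0.01],"twist": 0.039},
    {"grip": 0.06,"linear": [0.2,-0.043,0.01],"twist": 0.039},
    {"grip": 0.06,"linear": [0.2,-0.043,0.01],"twist": 0.039},
    {"grip": 0.06,"linear": [0.2,-0.043,0.01],"twist": 0.039},
  ],
)

```text
clock: 13.17
eef_pos: [0.5362, 0.2935, 0.1628]
orientation: [2.363, 2.07, -0.001]
force: [-0.1, -0.3, 0.2]
width: 0.638
```

```bash
python3 - <<'E'
from h import *
state();blocks("w9",.025,.045,(.525,.29,.1));go(526.0,309.6,10,82.4)
E
```

```text
t 13.17 tcp [536.2 293.5 162.8] yaw x 82.43 tilt 0.03 F [-0.1 -0.3  0.2] w 60.0 q [-0.08  0.44 -0.68  1.76  0.32  1.05 -1.01]
px [244. 175.] [525.9 309.8] [50.  35.8] 82.7 z 33.2 n 1174
linear [0.0154, -0.0128, 0.1529] twist -0.0008
```

send_rows(
  series=[
    {"grip": 0.06,"linear": [0.008,-0.006,0.02],"twist": 0},
    {"grip": 0.06,"linear": [0.0154,-0.0128,0.05],"twist": 0},
    {"grip": 0.06,"linear": [0.0154,-0.0128,0.085],"twist": 0},
    {"grip": 0.06,"linear": [0.0154,-0.0128,0.115],"twist": 0},
    {"grip": 0.06,"linear": [0.0154,-0.0128,0.135],"twist": 0},
    {"grip": 0.06,"linear": [0.0154,-0.0128,0.152],"twist": 0},
    {"grip": 0.06,"linear": [0.0154,-0.0128,0.152],"twist": 0},
    {"grip": 0.06,"linear": [0.0154,-0.0128,0.152],"twist": 0},
  ],
)

```text
clock: 13.88
eef_pos: [0.5259, 0.3094, 0.0109]
orientation: [2.365, 2.068, -0.002]
force: [-0.0, 0.2, -0.1]
width: 0.638
```

```bash
python3 - <<'E'
from h import *
state();go(526.0,309.7,10,82.5)
E
```

```text
t 13.88 tcp [525.9 309.4  10.9] yaw x 82.32 tilt 0.07 F [-0.   0.2 -0.1] w 60.0 q [-0.19  0.63 -0.59  1.87  0.47  0.8  -1.17]
linear [0.0003, 0.0001, 0.0009] twist -0.0032
```

send_rows(
  series=[
    {"grip": 0.03,"linear": [0,0,0],"twist": 0},
    {"grip": 0.03,"linear": [0,0,0],"twist": 0},
    {"grip": 0.03,"linear": [0,0,0],"twist": 0},
    {"grip": 0.03,"linear": [0,0,0],"twist": 0},
    {"grip": 0.03,"linear": [0,0,0],"twist": 0},
    {"grip": 0.03,"linear": [0,0,0],"twist": 0},
  ],
  grip_force=10,
)

```text
clock: 14.38
eef_pos: [0.5262, 0.3109, 0.012]
orientation: [2.363, 2.069, 0.002]
force: [-1.2, -2.1, 8.3]
width: 0.382
```

send_rows(
  series=[
    {"grip": 0.03,"linear": [0,0,-0.02],"twist": 0},
    {"grip": 0.03,"linear": [0,0,-0.06],"twist": 0},
    {"grip": 0.03,"linear": [0,0,-0.1],"twist": 0},
    {"grip": 0.03,"linear": [0,0,-0.14],"twist": 0},
    {"grip": 0.03,"linear": [0,0,-0.14],"twist": 0},
  ],
)

```text
clock: 14.8
eef_pos: [0.5282, 0.3133, 0.1589]
orientation: [2.362, 2.068, 0.015]
force: [0.4, 0.8, -1.5]
width: 0.383
```

```bash
python3 - <<'E'
from h import *
state();go(528.8,-12.5,120,100.6)
E
```

```text
t 14.8 tcp [528.2 313.3 158.9] yaw x 82.42 tilt 0.56 F [ 0.4  0.8 -1.5] w 36.0 q [-0.11  0.45 -0.69  1.77  0.33  1.03 -1.05]
linear [-0.3231, 0.0433, 0.0373] twist -0.3173
```

send_rows(
  series=[
    {"grip": 0.03,"linear": [-0.04,0.005,0],"twist": -0.04},
    {"grip": 0.03,"linear": [-0.08,0.011,0],"twist": -0.08},
    {"grip": 0.03,"linear": [-0.12,0.016,0],"twist": -0.12},
    {"grip": 0.03,"linear": [-0.16,0.021,0],"twist": -0.16},
    {"grip": 0.03,"linear": [-0.2,0.027,0],"twist": -0.2},
    {"grip": 0.03,"linear": [-0.24,0.032,0],"twist": -0.24},
    {"grip": 0.03,"linear": [-0.28,0.038,0],"twist": -0.28},
    {"grip": 0.03,"linear": [-0.32,0.043,0],"twist": -0.317},
  ],
)

```text
clock: 15.47
eef_pos: [0.5257, -0.0141, 0.1513]
orientation: [2.004, 2.418, 0.0]
force: [1.0, 0.2, -1.6]
width: 0.383
```

send_rows(
  series=[
    {"grip": 0.03,"linear": [0,0,0.02],"twist": 0},
    {"grip": 0.03,"linear": [0,0,0.045],"twist": 0},
    {"grip": 0.03,"linear": [0,0,0.054],"twist": 0},
    {"grip": 0.03,"linear": [0,0,0.054],"twist": 0},
  ],
)

```text
clock: 15.8
eef_pos: [0.5248, -0.0118, 0.0954]
orientation: [-2.005, -2.415, 0.002]
force: [-0.6, -0.2, -0.9]
width: 0.38
```

```bash
python3 - <<'E'
from h import *
state();go(528.8,-12.5,82,100.6)
E
```

```text
t 15.8 tcp [524.8 -11.8  95.4] yaw x 100.6 tilt 0.17 F [-0.6 -0.2 -0.9] w 35.7 q [ 0.46  0.39 -0.67  2.01  0.32  0.85 -0.21]
linear [-0.0015, 0.0039, 0.0134] twist 0.0
```

send_rows(
  series=[
    {"grip": 0.03,"linear": [-0.001,0.004,0.003],"twist": 0},
    {"grip": 0.03,"linear": [-0.001,0.004,0.006],"twist": 0},
    {"grip": 0.03,"linear": [-0.001,0.004,0.009],"twist": 0},
    {"grip": 0.03,"linear": [-0.001,0.004,0.011],"twist": 0},
    {"grip": 0.03,"linear": [-0.001,0.004,0.012],"twist": 0},
    {"grip": 0.03,"linear": [-0.001,0.004,0.012],"twist": 0},
    {"grip": 0.03,"linear": [-0.001,0.004,0.012],"twist": 0},
  ],
  grip_force=6,
)

```text
clock: 16.38
eef_pos: [0.5303, -0.0121, 0.0853]
orientation: [2.007, 2.417, 0.001]
force: [1.1, 3.4, 2.8]
width: 0.38
```

```bash
python3 - <<'E'
from h import *
state();onplate("w10")
E
```

```text
t 16.38 tcp [530.3 -12.1  85.3] yaw x 100.59 tilt 0.02 F [1.1 3.4 2.8] w 35.8 q [ 0.45  0.41 -0.66  2.01  0.34  0.83 -0.22]
px [255. 241.] plate rect ((112.12907409667969, 0.9458236694335938), (49.758689880371094, 59.854434967041016), 0.19360777735710144) z 31.2 slope [-2.6 -0. ] world c [528.5  -6.  107.8] 4318
```

send_rows(
  series=[
    {"grip": 0.03,"linear": [0,0,0.001],"twist": 0},
    {"grip": 0.03,"linear": [0,0,0.002],"twist": 0},
    {"grip": 0.03,"linear": [0,0,0.003],"twist": 0},
    {"grip": 0.03,"linear": [0,0,0.003],"twist": 0},
  ],
)

```text
clock: 16.77
eef_pos: [0.5303, -0.0127, 0.0822]
orientation: [2.007, 2.416, -0.0]
force: [1.1, 1.4, 4.4]
width: 0.385
```

```bash
python3 - <<'E'
from h import *
state();p,P,Q=onplate("w11")
m=np.zeros(P.shape[:2],bool);m[200:285,228:284]=1;m&=abs(Q[...,2]-31)<4;q=Q[m];s=np.linalg.lstsq(np.c_[q[:,:2],np.ones(len(q))],q[:,2],rcond=None)[0]
print(np.degrees(np.arctan(s[:2])).round(1),np.median(q[:,2]),np.percentile(q[:,0],[1,99]))
E
```

```text
t 16.77 tcp [530.3 -12.7  82.2] yaw x 100.55 tilt 0.03 F [1.1 1.4 4.4] w 36.2 q [ 0.44  0.42 -0.66  2.01  0.34  0.83 -0.22]
px [255. 240.] plate rect ((110.3572998046875, 0.7623691558837891), (49.792449951171875, 60.10292053222656), 0.042625099420547485) z 30.1 slope [ 0.4 -0.1] world c [528.3  -5.2 106.4] 4439
[0.2 0.1] 30.06559357095159 [ 88.49028893 135.09970329]
```

The second block is flat (0.2° off, same height as the first, plate x 88–138 mm). I hold briefly, then release and wait.

send_rows(
  series=[
    {"grip": 0.03,"linear": [0,0,0],"twist": 0},
    {"grip": 0.03,"linear": [0,0,0],"twist": 0},
    {"grip": 0.06,"linear": [0,0,0],"twist": 0},
    {"grip": 0.06,"linear": [0,0,0],"twist": 0},
    {"grip": 0.06,"linear": [0,0,0],"twist": 0},
    {"grip": 0.06,"linear": [0,0,0],"twist": 0},
    {"grip": 0.06,"linear": [0,0,0],"twist": 0},
    {"grip": 0.06,"linear": [0,0,0],"twist": 0},
  ],
)

```text
clock: 17.48
eef_pos: [0.53, -0.0124, 0.082]
orientation: [-2.007, -2.416, 0.0]
force: [-0.0, 0.4, 1.0]
width: 0.637
```

send_rows(
  series=[
    {"grip": 0.06,"linear": [0,0,0],"twist": 0},
    {"grip": 0.06,"linear": [0,0,0],"twist": 0},
    {"grip": 0.06,"linear": [0,0,0],"twist": 0},
    {"grip": 0.06,"linear": [0,0,0],"twist": 0},
    {"grip": 0.06,"linear": [0,0,0],"twist": 0},
    {"grip": 0.06,"linear": [0,0,0],"twist": 0},
    {"grip": 0.06,"linear": [0,0,0],"twist": 0},
    {"grip": 0.06,"linear": [0,0,0],"twist": 0},
  ],
)

```text
clock: 18.15
eef_pos: [0.5301, -0.0123, 0.0821]
orientation: [2.007, 2.417, 0.0]
force: [-0.4, 0.8, -0.4]
width: 0.64
```

```bash
python3 - <<'E'
from h import *
state();p,P,Q=onplate("w12")
E
```

```text
t 18.15 tcp [530.1 -12.3  82.1] yaw x 100.57 tilt 0.0 F [-0.4  0.8 -0.4] w 60.2 q [ 0.44  0.42 -0.66  2.01  0.34  0.83 -0.22]
px [256. 104.] plate rect ((26.880840301513672, 1.2540607452392578), (48.297828674316406, 36.09471893310547), 1.376184344291687) z 29.9 slope [0. 0.] world c [514.9  68.7  70.7] 3393
px [196. 246.] plate rect ((118.89282989501953, -35.248050689697266), (12.464144706726074, 24.44891357421875), 89.85945892333984) z 30.4 slope [ 12.7 -11.9] world c [495.8 -13.7 107.7] 335
px [316. 246.] plate rect ((116.98719787597656, 32.80528259277344), (11.334724426269531, 26.188514709472656), 58.35149383544922) z 30.5 slope [12.5 12.7] world c [561.7  -1.4 107.8] 326
```

View pics/w12.png

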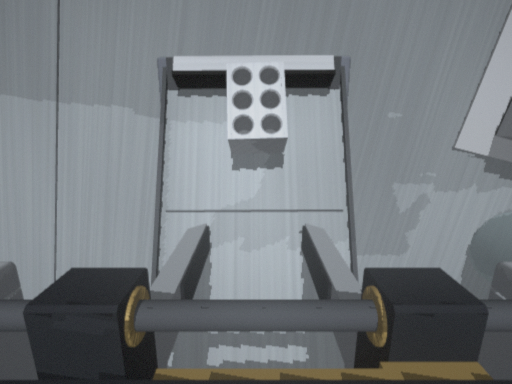

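The second block also slid to the buffer (the picture shows it at (256,104) against the buffer), so it is slippery too and goes in the tub. As the tub's second slot is tight, I'll first level the held block by pressing it on the empty tray floor, then set it in the tub.

send_rows(
  series=[
    {"grip": 0.06,"linear": [0,0,-0.03],"twist": 0},
    {"grip": 0.06,"linear": [0.03,0.001,-0.03],"twist": 0},
    {"grip": 0.06,"linear": [0.065,0.001,-0.02],"twist": 0},
    {"grip": 0.06,"linear": [0.083,0.001,0],"twist": 0},
    {"grip": 0.06,"linear": [0.083,0.001,0.02],"twist": 0},
    {"grip": 0.06,"linear": [0.083,0.001,0.035],"twist": 0},
    {"grip": 0.06,"linear": [0.083,0.001,0.035],"twist": 0},
    {"grip": 0.06,"linear": [0.083,0.001,0.035],"twist": 0},
  ],
)

```text
clock: 18.87
eef_pos: [0.5155, 0.0696, 0.0468]
orientation: [-2.006, -2.416, 0.001]
force: [0.2, 0.6, 0.4]
width: 0.642
```

send_rows(
  series=[
    {"grip": 0.03,"linear": [0,0,0],"twist": 0},
    {"grip": 0.03,"linear": [0,0,0],"twist": 0},
    {"grip": 0.03,"linear": [0,0,0],"twist": 0},
    {"grip": 0.03,"linear": [0,0,0],"twist": 0},
    {"grip": 0.03,"linear": [0,0,0],"twist": 0},
    {"grip": 0.03,"linear": [0,0,0],"twist": 0},
  ],
  grip_force=12,
)

```text
clock: 19.37
eef_pos: [0.5163, 0.0694, 0.0477]
orientation: [2.007, 2.416, 0.001]
force: [-1.7, -0.1, 6.9]
width: 0.382
```

send_rows(
  series=[
    {"grip": 0.03,"linear": [-0.01,0,-0.03],"twist": 0},
    {"grip": 0.03,"linear": [-0.01,0,-0.07],"twist": 0},
    {"grip": 0.03,"linear": [-0.01,0,-0.11],"twist": 0},
    {"grip": 0.03,"linear": [-0.01,0,-0.11],"twist": 0},
  ],
)

```text
clock: 19.7
eef_pos: [0.5208, 0.0606, 0.1637]
orientation: [2.004, 2.412, 0.009]
force: [2.7, 0.2, -1.0]
width: 0.386
```

```bash
python3 - <<'E'
from h import *
state();go(438,-245,150,88)
E
```

```text
t 19.7 tcp [520.8  60.6 163.7] yaw x 100.57 tilt 0.48 F [ 2.7  0.2 -1. ] w 36.3 q [ 0.39  0.3  -0.74  1.96  0.25  0.97 -0.28]
linear [-0.2852, -0.1376, 0.0129] twist 0.2194
```

send_rows(
  series=[
    {"grip": 0.03,"linear": [-0.036,-0.017,0],"twist": 0.03},
    {"grip": 0.03,"linear": [-0.072,-0.034,0],"twist": 0.06},
    {"grip": 0.03,"linear": [-0.108,-0.052,0],"twist": 0.09},
    {"grip": 0.03,"linear": [-0.144,-0.069,0],"twist": 0.12},
    {"grip": 0.03,"linear": [-0.18,-0.086,0],"twist": 0.15},
    {"grip": 0.03,"linear": [-0.216,-0.104,0],"twist": 0.18},
    {"grip": 0.03,"linear": [-0.25,-0.121,0],"twist": 0.2},
    {"grip": 0.03,"linear": [-0.285,-0.137,0.013],"twist": 0.219},
  ],
)

```text
clock: 20.37
eef_pos: [0.4354, -0.2481, 0.1459]
orientation: [2.258, 2.179, 0.001]
force: [1.7, -0.6, 0.0]
width: 0.383
```

send_rows(
  series=[
    {"grip": 0.03,"linear": [0,0,0.03],"twist": 0},
    {"grip": 0.03,"linear": [0,0,0.07],"twist": 0},
    {"grip": 0.03,"linear": [0,0,0.1],"twist": 0},
    {"grip": 0.03,"linear": [0,0,0.115],"twist": 0},
    {"grip": 0.03,"linear": [0,0,0.12],"twist": 0},
    {"grip": 0.03,"linear": [0,0,0.12],"twist": 0},
  ],
)

```text
clock: 20.87
eef_pos: [0.4348, -0.2452, 0.0232]
orientation: [-2.258, -2.182, 0.001]
force: [-0.9, 0.7, -1.0]
width: 0.386
```

```bash
python3 - <<'E'
from h import *
state();go(438,-245,10,88)
E
```

```text
t 20.87 tcp [ 434.8 -245.2   23.2] yaw x 88.04 tilt 0.12 F [-0.9  0.7 -1. ] w 36.3 q [ 0.78  0.44 -0.48  2.11  0.32  0.66  0.05]
linear [0.0003, 0.0032, 0.0132] twist 0.0007
```

send_rows(
  series=[
    {"grip": 0.03,"linear": [0,0.002,0.004],"twist": 0},
    {"grip": 0.03,"linear": [0,0.002,0.007],"twist": 0},
    {"grip": 0.03,"linear": [0,0.002,0.01],"twist": 0},
    {"grip": 0.03,"linear": [0,0.002,0.012],"twist": 0},
    {"grip": 0.03,"linear": [0,0.002,0.014],"twist": 0},
    {"grip": 0.03,"linear": [0,0.002,0.014],"twist": 0},
  ],
  grip_force=7,
)

```text
clock: 21.37
eef_pos: [0.4385, -0.2467, 0.0111]
orientation: [2.258, 2.18, 0.001]
force: [1.3, -1.6, 3.7]
width: 0.381
```

```bash
python3 - <<'E'
from h import *
s,M=state();p,P=blocks("w13",.02,.06,(.438,-.245,.05))
m=np.zeros(P.shape[:2],bool);m[190:285,230:282]=1;m&=(P[...,2]>.022)&(P[...,2]<.055);q=P[m];A=np.linalg.lstsq(np.c_[q[:,:2],np.ones(len(q))],q[:,2],rcond=None)[0];print("tilt",np.degrees(np.arctan(A[:2])),np.median(q[:,2]))
E
```

```text
t 21.37 tcp [ 438.5 -246.7   11.1] yaw x 88.0 tilt 0.17 F [ 1.3 -1.6  3.7] w 35.9 q [ 0.77  0.46 -0.46  2.12  0.34  0.63  0.03]
px [255. 256.] [ 438.  -250.7] [51.6 60.6] 88.3 z 37.2 n 6267
tilt [-0.68368087 -5.53695871] 0.0357699164045627
```

send_rows(
  series=[
    {"grip": 0.03,"linear": [0,0,0.001],"twist": 0},
    {"grip": 0.03,"linear": [0,0,0.002],"twist": 0},
    {"grip": 0.03,"linear": [0,0,0.003],"twist": 0},
    {"grip": 0.03,"linear": [0,0,0.003],"twist": 0},
  ],
  grip_force=7,
)

```text
clock: 21.75
eef_pos: [0.4384, -0.2467, 0.0081]
orientation: [2.258, 2.18, 0.001]
force: [0.8, -2.9, 5.8]
width: 0.386
```

send_rows(
  series=[
    {"grip": 0.03,"linear": [0,0,-0.02],"twist": 0},
    {"grip": 0.03,"linear": [0,0,-0.05],"twist": 0},
    {"grip": 0.03,"linear": [0,0,-0.085],"twist": 0},
    {"grip": 0.03,"linear": [0,0,-0.1],"twist": 0},
    {"grip": 0.03,"linear": [0,0,-0.1],"twist": 0},
  ],
  grip_force=12,
)

```text
clock: 22.17
eef_pos: [0.4393, -0.2467, 0.1109]
orientation: [2.255, 2.178, 0.002]
force: [0.5, -2.1, -0.5]
width: 0.379
```

```bash
python3 - <<'E'
from h import *
s,M=state();p,P=blocks("w14",.10,.16,(.438,-.245,.05))
z=s["eef_pos"][2];m=np.zeros(P.shape[:2],bool);m[190:285,230:282]=1;m&=(P[...,2]>z+.01)&(P[...,2]<z+.04);q=P[m];A=np.linalg.lstsq(np.c_[q[:,:2],np.ones(len(q))],q[:,2],rcond=None)[0];print("tilt",np.degrees(np.arctan(A[:2])),np.median(q[:,2])-z,"y",np.percentile(q[:,1],[1,99]))
go(615,-302,115,87.6)
E
```

```text
t 22.17 tcp [ 439.3 -246.7  110.9] yaw x 88.01 tilt 0.35 F [ 0.5 -2.1 -0.5] w 35.6 q [ 0.85  0.31 -0.54  2.05  0.21  0.83  0.15]
px [255. 254.] [ 438.4 -252.6] [50.8 60.1] 87.3 z 137.4 n 7163
tilt [-0.44233568 -5.1314364 ] 0.026175222602837292 y [-0.27408948 -0.22765193]
linear [-0.0493, 0.1786, -0.0054] twist 0.007
```

The held block is now within about 5° of level, at TCP −27 to +23 mm in y. It goes in the tub's far slot at TCP y = −301.

send_rows(
  series=[
    {"grip": 0.03,"linear": [-0.01,0.035,-0.02],"twist": 0.002},
    {"grip": 0.03,"linear": [-0.02,0.07,-0.02],"twist": 0.004},
    {"grip": 0.03,"linear": [-0.03,0.105,-0.02],"twist": 0.005},
    {"grip": 0.03,"linear": [-0.04,0.14,-0.02],"twist": 0.007},
    {"grip": 0.03,"linear": [-0.049,0.175,-0.02],"twist": 0.007},
    {"grip": 0.03,"linear": [-0.049,0.179,0],"twist": 0.007},
    {"grip": 0.03,"linear": [-0.049,0.179,0.02],"twist": 0.007},
    {"grip": 0.03,"linear": [-0.049,0.179,0.03],"twist": 0.007},
  ],
)

```text
clock: 22.88
eef_pos: [0.6133, -0.2999, 0.0728]
orientation: [-2.263, -2.173, 0.002]
force: [-1.5, -0.6, -0.8]
width: 0.383
```

```bash
python3 - <<'E'
from h import *
state();go(616,-301,12,87.6);p,d=read_camera("wrist");cv2.imwrite("pics/w15.png",p)
E
```

```text
t 22.88 tcp [ 613.3 -299.9   72.8] yaw x 87.67 tilt 0.25 F [-1.5 -0.6 -0.8] w 36.0 q [ 0.69  0.61 -0.47  1.66  0.33  0.95  0.06]
linear [-0.0011, 0.003, 0.0607] twist 0.0011
```

View pics/w15.png

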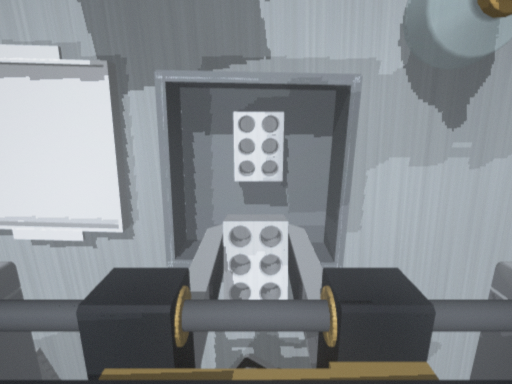

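The view shows the first block flat in the tub at (259,146), and the held one clear of it (its edge is at v≈222). I lower and release.

send_rows(
  series=[
    {"grip": 0.03,"linear": [-0.001,0.003,0.02],"twist": 0},
    {"grip": 0.03,"linear": [-0.001,0.003,0.04],"twist": 0},
    {"grip": 0.03,"linear": [-0.001,0.003,0.052],"twist": 0},
    {"grip": 0.03,"linear": [-0.001,0.003,0.058],"twist": 0},
    {"grip": 0.03,"linear": [-0.001,0.003,0.06],"twist": 0},
    {"grip": 0.03,"linear": [-0.001,0.003,0.06],"twist": 0},
  ],
)

```text
clock: 23.43
eef_pos: [0.6173, -0.3018, 0.0172]
orientation: [-2.267, -2.175, 0.0]
force: [-0.1, 1.8, -0.5]
width: 0.383
```

```bash
python3 - <<'E'
from h import *
state()
E
```

```text
t 23.43 tcp [ 617.3 -301.8   17.2] yaw x 87.63 tilt 0.03 F [-0.1  1.8 -0.5] w 36.0 q [ 0.68  0.68 -0.45  1.68  0.37  0.86  0.03]
```

send_rows(
  series=[
    {"grip": 0.03,"linear": [0,0,0.003],"twist": 0},
    {"grip": 0.03,"linear": [0,0,0.006],"twist": 0},
    {"grip": 0.03,"linear": [0,0,0.006],"twist": 0},
  ],
)

```text
clock: 23.68
eef_pos: [0.618, -0.3019, 0.0115]
orientation: [2.266, 2.175, 0.001]
force: [1.0, 3.3, 0.7]
width: 0.385
```

send_rows(
  series=[
    {"grip": 0.06,"linear": [0,0,0],"twist": 0},
    {"grip": 0.06,"linear": [0,0,0],"twist": 0},
    {"grip": 0.06,"linear": [0,0,0],"twist": 0},
    {"grip": 0.06,"linear": [0,0,0],"twist": 0},
    {"grip": 0.06,"linear": [0,0,-0.03],"twist": 0},
    {"grip": 0.06,"linear": [0,0,-0.07],"twist": 0},
    {"grip": 0.06,"linear": [0,0,-0.11],"twist": 0},
    {"grip": 0.06,"linear": [0,0,-0.15],"twist": 0},
  ],
)

```text
clock: 24.35
eef_pos: [0.6171, -0.3019, 0.1627]
orientation: [-2.266, -2.175, 0.0]
force: [0.0, -0.4, 0.3]
width: 0.639
```

send_rows(
  series=[
    {"grip": 0.06,"linear": [0.02,0,-0.02],"twist": 0},
    {"grip": 0.06,"linear": [0.02,0,-0.02],"twist": 0},
    {"grip": 0.06,"linear": [0.02,0,-0.02],"twist": 0},
    {"grip": 0.06,"linear": [0.02,0,-0.02],"twist": 0},
  ],
)

```text
clock: 24.68
eef_pos: [0.6177, -0.2824, 0.1801]
orientation: [-2.267, -2.174, 0.001]
force: [-0.3, 0.6, -1.2]
width: 0.639
```

```bash
python3 - <<'E'
from h import *
state();blocks("w16",.020,.0375,(.616,-.27,.063))
P=world(read_camera("top")[1],calibration("top"))
m=np.zeros(P.shape[:2],bool);m[110:145,212:268]=1;m&=(P[...,2]>.022)&(P[...,2]<.05)
k,l,st,ce=cv2.connectedComponentsWithStats(m.astype(np.uint8))
for i in range(1,k):
    if st[i,4]>40:print("spare",rect(P,l==i),np.median(P[l==i][:,2]))
E
```

```text
t 24.68 tcp [ 617.7 -282.4  180.1] yaw x 87.62 tilt 0.07 F [-0.3  0.6 -1.2] w 60.1 q [ 0.7   0.5  -0.51  1.59  0.26  1.12  0.08]
px [254. 154.] [ 618.2 -247.7] [55.1 38.3] 87.8 z 33.1 n 1190
spare (array([742.8, 173.6]), array([50. , 37.3]), 83.1) 0.03288815511912757
spare (array([739.5, 105.8]), array([49.9, 39.2]), 86.5) 0.0334490189491512
```

The spare blocks are unmoved. The second block's top wasn't detected in the height band, so I'll look.

View pics/w16.png

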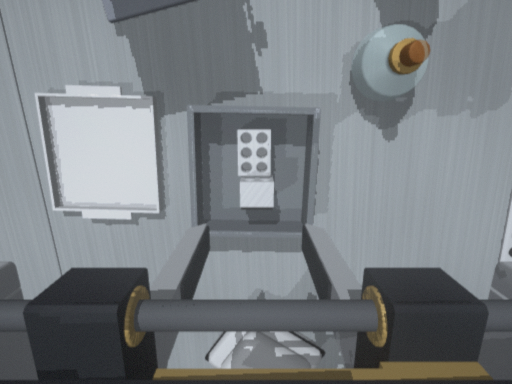

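```bash
python3 - <<'E'
from h import *
p,P=blocks("w17",.018,.06,(.616,-.30,.045))
c=calibration("top");P2=world(read_camera("top")[1],c)
m=(abs(P2[...,0]-.616)<.05)&(P2[...,1]<-.273)&(P2[...,1]>-.325)&(P2[...,2]>.018);print(m.sum(),rect(P2,m),np.percentile(P2[m][:,2],[5,50,95]))
E
```

```text
px [256. 187.] [ 617.3 -279.5] [47.9 37.7] 87.4 z 51.8 n 1397
px [255. 230.] [ 613.6 -336.4] [ 8.  60.3] 86.6 z 38.6 n 617
1264 (array([ 615.8, -299.1]), array([51.8, 99.7]), 89.7) [0.05020373 0.59463816 0.62128201]
```

The view shows the tray empty and both blocks inside the tub. The first is flat at (254,153); the second shows a plain face at (257,193), so it tipped onto its end on release. The tub only requires it to be inside, below 40 mm and at rest, so I check that it is stable.

```bash
python3 - <<'E'
from h import *
for k in range(2):
    c=calibration("wrist");p,d=read_camera("wrist");P=world(d,c)
    m=np.zeros(d.shape,bool);m[178:212,236:278]=1;m&=(P[...,2]>.044)&(P[...,2]<.06);q=P[m]
    A=np.linalg.lstsq(np.c_[q[:,:2],np.ones(len(q))],q[:,2],rcond=None)[0]
    print(m.sum(),rect(P,m),"z",np.percentile(q[:,2],[3,50,97]).round(4),"tilt",np.degrees(np.arctan(A[:2])).round(2))
    n=np.zeros(d.shape,bool);n[178:226,236:278]=1;n&=(P[...,2]<.044);print("below: z,y",np.percentile(P[n][:,2],[5,50,95]).round(3),np.percentile(P[n][:,1],[5,50,95]).round(3))
E
```

```text
959 (array([ 617.9, -288.1]), array([30.8, 35.7]), 87.3) z [0.0506 0.0522 0.0536] tilt [-0.05 -0.19]
below: z,y [0.001 0.003 0.037] [-0.334 -0.325 -0.274]
953 (array([ 618. , -288.1]), array([30.8, 35.6]), 87.5) z [0.0506 0.0522 0.0536] tilt [-0.   -0.13]
below: z,y [0.001 0.003 0.037] [-0.334 -0.324 -0.274]
```

```bash
python3 - <<'E'
from h import *
state();print(bot.finish_job())
E
```

```text
t 24.98 tcp [ 617.9 -282.3  180.1] yaw x 87.6 tilt 0.08 F [ 0.2 -0.2 -0.9] w 59.9 q [ 0.7   0.5  -0.51  1.59  0.26  1.12  0.08]
the job is handed in; nothing more can be done
None
```

Both rack blocks turned out slippery, so both are now in the grey tub. I handed the job in at about 25 s; no verdict was reported.

- **Test:** I laid each block flat on the plate at the start line while still held. Each was about 0.2° off the plate, with its lower end within about 2 mm of the line. Both slid down to the buffer after I let go.
- **First block:** it lies flat in the tub (top at 33 mm, as it should be).
- **Second block:** it tipped onto its end when I released it, which I did not intend. It stands square, with its top at 52 mm and a tilt of about 0.1°. It did not move between two pictures, and its reference point should be about 28 mm up, under the 40 mm limit. I left it, since the tub does not require upright.
- **Other checks:**
  - The spare blocks on the mat stayed within about 1 mm of where they were.
  - The gripper was clear and open.
  - I did not re-measure the jar, the lamp or the beaker, but the arm stayed clear of them.
- **Extra contacts:** the fingertips grazed the plate at about 4 N when I released the first block. I also pressed the second block briefly on the empty white tray to level it before it went into the tub; the tray was left empty.

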